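# Raise the round pop-up socket in a pastry worktop

### The job

Raise the round pop-up socket tower in the marble worktop: press its cap down until the catch lets go, let the tower spring up on its own, then grip it by its sides, pull it up to its full height and let go. Leave the square pop-up tower shut.

Things in the scene. Friction and masses are not known exactly. Their poses are not given: they have to be found in the camera images.
- round_tower_cap (a point): Centre of the top face of the round pop-up tower: upright grey plastic cylinder, 50 mm diameter, flat steel cap of the same diameter. It slides vertically through a round steel collar, 80 mm across, 6 mm high, fixed in the worktop. Shut, the cap's top is 16 mm above the worktop (10 mm above the collar). z up; this point rides with the tower.
- round_tower (a joint): Its height in m: 0 shut and caught (cannot be pulled up), -0.007 pressed to its stop, 0.045 popped, 0.100 top stop, fully raised. Some 6 N down presses it; the catch lets go about 3 mm down (go to the stop). Left free it then springs up 45 mm (cap 61 mm above worktop) and waits. From there pull with about 3 N; it stays where left. It never re-catches.
- square_tower_cap (a point): Centre of the top face of the square pop-up tower, to be left shut: same materials and workings, but a 50 mm square in an 80 mm square collar. Cap top 16 mm above the worktop. One tower stands to the robot's left, one to its right, 0.2 to 0.55 m apart, either way round. x and y lie along the square's sides, z up.
- square_tower (a joint): Height of the square tower in m, read as for the round one; 0 shut.

How it is judged (in metres and radians):
On the way:
1. the round tower has been released and stands popped up by itself, the fingers touching nothing (value of joint round_tower between 0.03 and 0.06 m and contact force between the fingers and anything else below 0.2 N), for 0.2 s.
At the end, for the whole second after the job is handed in: The round tower stands raised within 15 mm of its top stop (joint above 0.085 m), at rest and let go, and the square tower is still shut (value of joint round_tower above 0.085 m and velocity of joint round_tower between -0.01 and 0.01 m/s and value of joint square_tower below 0.005 m and contact force between the fingers and anything else below 0.2 N); the robot touches nothing.
It fails at once if the square tower is pressed in or pops up (value of joint square_tower above 0.008 m or value of joint square_tower below -0.004 m).
It also fails if it takes over 42 s, if anything falls off the work surface, if the arm or the gripper's body presses on something with over 40 N, if the wrist force passes 120 N, or if a joint passes its speed limit or range.

### The arm

A 6-joint arm with a two-finger parallel gripper is mounted at the origin on the work surface. World frame = base frame: x ahead of the robot, y to its left, z up, the work surface at z = 0. Lengths are in mm, angles in rad, forces in N, time in s.
With the tool pointing down it reaches from about 325 to 900 mm from the base axis. Payload 6.1 kg.
Tool frame: the origin (TCP) lies at the centre of the arm's flange, where the gripper is bolted on; the fingertips stand 182 mm ahead of it and the grasp point (between the pads) lies 164 mm ahead of it; z points along the fingers, y is the direction in which the jaws open and shut (so a half turn about z gives the same grasp; the last joint's range is limited). The gripper opens to 87 mm and grips with 3 to 60 N. Pads are 19 mm wide; open, the fingers measure 117 mm over their backs; the gripper's body (75 mm by 190 mm) begins 51 mm behind the grasp point.
Start: joints at [0.987, 0.22, 1.526, -0, 1.395, -0.126], TCP at [276.233, 560.636, 404.738] pointing down, gripper open.
Joint ranges: [-2.98, 2.98], [-0.91, 2.08], [0.09, 2.57], [-1.24, 4.39], [0.2, 2.65], [-2.68, 2.68]. Speed limits (rad/s): [2.57, 2.57, 3.01, 3.14, 3.14, 3.14].

### API

Orientations are given as a rotation vector (axis times angle).
In Python, from bench import robot gives the robot as it stands.
- The arm moves only by the tool drive_tool, never from a script. Its argument "increments" is text: rows parted by semicolons, each of 7 numbers parted by spaces: the shift along the tool's x, y, z in m, then the turn, a rotation vector about the tool's x, y, z in degrees, then the opening in per cent of the stroke, from 0 (shut) to 100 (fully open). A call has 1 to 20 rows; each row shifts and turns the pose as measured when the row begins, along the tool's axes as they then stand; what a row does not reach is not made up. A row lasts 1/12 s, in which the tool goes at most 41.7 mm and 7.16 degrees, less where a joint would pass 70% of its speed; a pose out of reach is approached as far as the arm can. A call is refused whole if a number of a shift passes 0.0417 or a number of a turn 7.16, either way. A call with a gripper value outside its range is refused whole. The fingers move at their own pace and stop on an object; "newtons" is the grip in N (left out, the last holds). Time passes only in rows, so rows that do not move let the fingers close. It gives the time, the measured TCP pose, the force and the opening at its end, in the units of the state.
- robot.observe(): the state, without advancing time (a new reading comes with each control period).
- robot.read_camera(name): name is "side" or "top"; returns a dict with "img" (480x640x3 uint8, red, green, blue), "z_map" (480x640 float32, mm along the optical axis (not along the pixel's ray), 0 where there is no reading), "K" (3x3 intrinsics, pixels), "R" (3x3) and "t" (3): a world point X has camera coordinates R X + t. Camera axes: x right, y down, z forward; pixel columns grow to the right and rows downward; lengths in mm; the calibration is good to about 2 mm. A picture is of the moment at which its call begins.
- robot.hand_in(): hands the job in, once; it reports no verdict.
The state is a dict: "clock": time; "joints": joint angles; "joint_vel": joint speeds; "joint_torque": joint torques, N m; "tcp_pos": TCP position; "eef_rot": TCP orientation; "wrist_force": force on the tool from outside, world axes, zero at the start; "ft_torque": the same for the moment, N m; "opening": finger opening in mm.
Only numpy, scipy, OpenCV 4.12 (cv2) and the standard library are available. Lean on these libraries where they do the work, as an engineer would, in place of code of your own. Each camera call takes 0.05 s, during which the arm holds its last target. There are 200 camera calls.

## Working session

There is one attempt and no reset: what is moved stays moved. The work goes in short steps, Python scripts to look and compute and a tool call to move; the robot and the scene stay as the last step left them, time stands still between calls to the robot, and variables do not carry over. Pictures are saved under pics/ and viewed, about 8 in all and at most 12, crops included, and the job is handed in when it is done.

Besides the shell and the picture viewer there is one more tool, called after ">>>" by a JSON object that holds its "method" and its "body", one argument or row to a line. drive_tool: Moves the arm, as the interface text tells. Its arguments: {"type":"object","properties":{"increments":{"type":"string"},"newtons":{"type":"number"}},"required":["increments"]}

```bash
mkdir -p pics; python3 - <<'E'
from bench import robot
import cv2, numpy as np
s=robot.observe(); print(s)
for n in ("top","side"):
    c=robot.read_camera(n); np.savez(f"{n}0.npz",**c)
    cv2.imwrite(f"pics/{n}0.png",c["img"][:,:,::-1]); print(n,c["K"],c["R"],c["t"],(c["z_map"]>0).mean())
E
```

```text
{'clock': 0.0, 'joints': array([ 9.86892320e-01,  2.21251260e-01,  1.52762319e+00,  1.63552760e-05,
        1.39472472e+00, -1.26118250e-01]), 'joint_vel': array([ 4.07274709e-04, -1.65997551e-04,  6.74039660e-05, -1.88246897e-05,
        6.16309508e-04, -4.93629947e-04]), 'joint_torque': array([-5.08631347e-04, -4.94623089e+01, -3.87366700e+01,  6.97599049e-02,
        5.74090378e-02, -1.47984138e-04]), 'tcp_pos': array([276.08538537, 560.40901603, 403.61495061]), 'eef_rot': array([-7.12667954e-01, -3.05895790e+00,  2.94582949e-03]), 'wrist_force': array([ 0.38174334,  0.22462699, -0.27951317]), 'ft_torque': array([-0.04199491, -0.00933161,  0.01074855]), 'opening': 87.20392649980472}
top [[452.5194058    0.         319.54997943]
 [  0.         452.5194058  243.84249251]
 [  0.           0.           1.        ]] [[ 5.80564162e-03 -9.99483824e-01 -3.15971381e-02]
 [-9.81609003e-01  3.33265539e-04 -1.90902213e-01]
 [ 1.90814204e-01  3.21243450e-02 -9.81100385e-01]] [ 14.32237401 559.44787963 707.02981622] 0.9958626302083333
side [[497.11308972   0.         323.22655629]
 [  0.         497.11308972 246.18421703]
 [  0.           0.           1.        ]] [[ 0.7944263  -0.60733879  0.00514254]
 [-0.41395108 -0.54762358 -0.72715399]
 [ 0.444445    0.57554149 -0.68645512]] [-448.9004708   256.48922006  670.08662508] 0.9959407552083334
```

View pics/top0.png

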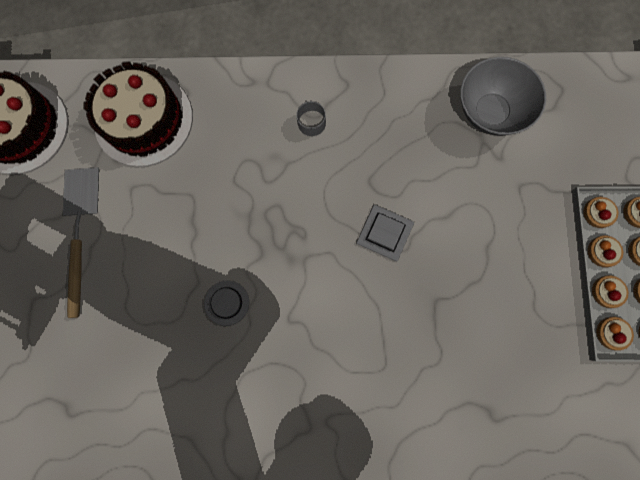

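View pics/side0.png

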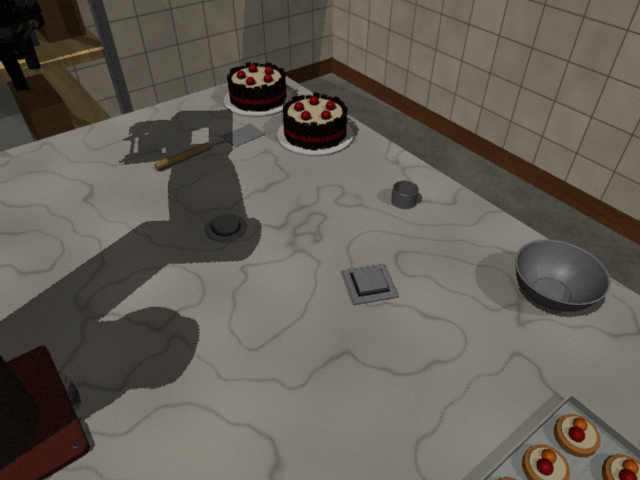

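Top view: the round tower is at about (226,302), in the arm's shadow, and the square one at about (385,232). In the side view they are at (227,226) and (370,280). Next I measure the caps from height maps and rays.

```bash
cat > h.py <<'E'
import numpy as np, cv2
def ray(c,uv,z):
    R,t,K=c["R"],c["t"],c["K"]; o=-R.T@t
    d=R.T@np.linalg.solve(K,[uv[0],uv[1],1.]); return o+d*(z-o[2])/d[2]
def cloud(c):
    v,u=np.mgrid[:480,:640]; Z=c["z_map"].astype(float)
    P=np.stack([u,v,np.ones_like(u)],-1)@np.linalg.inv(c["K"]).T*Z[...,None]
    return (P-c["t"])@c["R"]
def tri(cs,uvs):
    A,b=[],[]
    for c,uv in zip(cs,uvs):
        o=-c["R"].T@c["t"]; d=c["R"].T@np.linalg.solve(c["K"],[*uv,1.]); d/=np.linalg.norm(d)
        M=np.eye(3)-np.outer(d,d); A.append(M); b.append(M@o)
    return np.linalg.solve(sum(A),sum(b))
def blob(c,win,lo,hi):
    P=cloud(c); u0,u1,v0,v1=win
    m=np.zeros((480,640),np.uint8); m[v0:v1,u0:u1]=((P[...,2]>lo)&(P[...,2]<hi))[v0:v1,u0:u1]
    n,l,st,ce=cv2.connectedComponentsWithStats(m)
    i=1+st[1:,4].argmax(); return ce[i],P[l==i],(l==i).astype(np.uint8)
E
python3 - <<'E'
from h import *
W={"round":{"top":(190,262,265,340),"side":(195,260,200,250)},"square":{"top":(345,425,195,270),"side":(330,410,250,315)}}
C={n:dict(np.load(f"{n}0.npz")) for n in("top","side")}
for k in W:
    uv=[]
    for n in C:
        ce,P,m=blob(C[n],W[k][n],12.5,22); uv.append(ce)
        print(k,n,ce.round(1),"n",len(P),"mean",P.mean(0).round(1),"ext",np.ptp(P,axis=0).round(1),"ray16",ray(C[n],ce,16).round(1))
        if k=="square": 
            q=cv2.minAreaRect(P[:,:2].astype(np.float32)); print(q)
    print(k,"tri",tri(C.values(),uv).round(1))
P=cloud(C["top"]); print("table z",np.median(P[350:400,300:400,2]))
for n,w in(("top",(190,262,265,340)),("side",(195,260,200,250))):
    g=C[n]["img"][w[2]:w[3],w[0]:w[1],::-1]; cv2.imwrite(f"pics/crop_{n}.png",cv2.resize(np.clip(g*2.2,0,255).astype(np.uint8),None,fx=6,fy=6))
E
```

```text
round top [224.9 302. ] n 643 mean [464.1 180.9  16.4] ext [48.5 49.5  8.1] ray16 [464.1 181.   16. ]
round side [225.7 223.5] n 351 mean [462.5 178.6  15.7] ext [48.5 52.5  6.7] ray16 [462.3 178.1  16. ]
round tri [464.1 182.   12.4]
square top [385.6 230.7] n 780 mean [590.4 -99.7  16.2] ext [63.8 62.2  8. ] ray16 [590.4 -99.7  16. ]
((590.9990844726562, -99.87142944335938), (49.842735290527344, 50.70538330078125), 65.49114990234375)
square side [369.9 279.4] n 635 mean [ 588.6 -102.2   15.7] ext [64.9 63.4  6.5] ray16 [ 588.3 -102.6   16. ]
((589.857666015625, -100.10411071777344), (53.955326080322266, 50.004608154296875), 65.16085052490234)
square tri [ 591.1 -100.1   12. ]
table z 0.1647034752000966
```

Both views agree to about 2 mm. The round cap is at about (463.5, 180, 16) and the square one at about (590, -100, 16), which is 308 mm apart. Now the shifts in tool axes.

```bash
cat > go.py <<'E'
import sys,numpy as np
from bench import robot
from scipy.spatial.transform import Rotation as Ro
s=robot.observe(); R=Ro.from_rotvec(s["eef_rot"])
t=np.array([float(a) for a in sys.argv[1:4]])
tilt=R.inv().apply(np.cross(R.apply([0,0,1]),[0,0,-1]))
print(s["clock"],"tcp",s["tcp_pos"].round(1),"F",s["wrist_force"].round(1),"tool shift mm",R.inv().apply(t-s["tcp_pos"]).round(1),"tilt deg",np.degrees(tilt).round(2),"j",s["joints"].round(2),"open",round(s["opening"],1))
E
python3 go.py 463.5 180 250
```

```text
0.1 tcp [276.1 560.4 403.7] F [-0.1 -0.2 -0.2] tool shift mm [-336.3 -258.2  154.1] tilt deg [-0.1  -0.01  0.  ] j [ 0.99  0.22  1.53 -0.    1.39 -0.13] open 87.2
```

>>> {"method": "drive_tool", "body": {
  "increments": "-0.024 -0.0184 0.011 0 0 0 0;-0.024 -0.0184 0.011 0 0 0 0;-0.024 -0.0184 0.011 0 0 0 0;-0.024 -0.0184 0.011 0 0 0 0;-0.024 -0.0184 0.011 0 0 0 0;-0.024 -0.0184 0.011 0 0 0 0;-0.024 -0.0184 0.011 0 0 0 0;-0.024 -0.0184 0.011 0 0 0 0;-0.024 -0.0184 0.011 0 0 0 0;-0.024 -0.0184 0.011 0 0 0 0;-0.024 -0.0184 0.011 0 0 0 0;-0.024 -0.0184 0.011 0 0 0 0;0 0 0 0 0 0 0;0 0 0 0 0 0 0",
  "newtons": 20
}}

```text
clock: 1.27
tcp_pos: [439.4, 220.7, 260.5]
eef_rot: [-0.704, -3.054, 0.005]
wrist_force: [-0.0, -0.2, 1.0]
opening: 3.7
```

```bash
python3 go.py 463.5 180 230
```

```text
1.2667 tcp [439.4 220.7 260.5] F [-0.  -0.2  1. ] tool shift mm [-39.7 -25.9  30.4] tilt deg [-0.29 -0.36  0.  ] j [ 0.3   0.06  1.99  0.    1.1  -0.81] open 3.7
```

>>> {"method": "drive_tool", "body": {
  "increments": "-0.014 -0.009 0.01 0 0 0 0;-0.014 -0.009 0.01 0 0 0 0;-0.014 -0.009 0.01 0 0 0 0;0 0 0 -0.3 -0.3 0 0;0 0 0 0 0 0 0"
}}

```text
clock: 1.68
tcp_pos: [465.1, 179.7, 230.3]
eef_rot: [-0.703, -3.061, -0.004]
wrist_force: [-0.8, -0.0, 0.5]
opening: 0.6
```

```bash
python3 go.py 463.5 180 205; python3 - <<'E'
from h import *
from bench import robot
for n,w in(("top",(165,285,250,350)),("side",(150,300,100,260))):
    c=robot.read_camera(n); g=c["img"][w[2]:w[3],w[0]:w[1],::-1]; g=np.clip(g*2.,0,255).astype(np.uint8)
    cv2.imwrite(f"pics/a_{n}.png",cv2.resize(g,(600*(w[1]-w[0])//(w[3]-w[2])*2//3,400)))
a,b=[cv2.imread(f"pics/a_{n}.png") for n in("top","side")]; cv2.imwrite("pics/a.png",np.hstack([a,b])[:, :800])
E
```

```text
1.6833 tcp [465.1 179.7 230.3] F [-0.8 -0.   0.5] tool shift mm [ 1.5 -0.5 25.3] tilt deg [ 0.13 -0.07  0.  ] j [ 0.21  0.12  1.99  0.    1.03 -0.91] open 0.6
```

View pics/a.png

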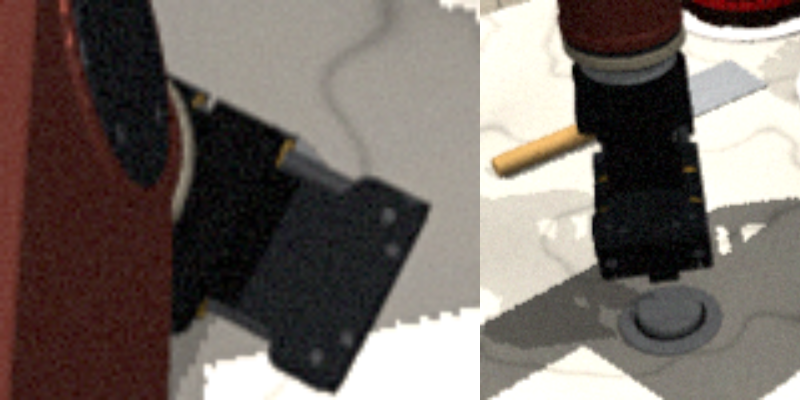

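The side view shows the shut fingertips straight above the cap (crop, tips at about (665,275), cap at (670,305)). The top view is blocked by the arm. I go down and press.

>>> {"method": "drive_tool", "body": {
  "increments": "0 0 0.012 0 0 0 0;0 0 0.012 0 0 0 0;0 0 0.005 0 0 0 0;0 0 0.003 0 0 0 0;0 0 0.003 0 0 0 0;0 0 0.003 0 0 0 0"
}}

```text
clock: 2.28
tcp_pos: [464.9, 183.6, 192.9]
eef_rot: [0.692, 3.061, 0.005]
wrist_force: [-7.7, -3.4, 21.3]
opening: 0.5
```

>>> {"method": "drive_tool", "body": {
  "increments": "0 0 0.002 0 0 0 0;0 0 0 0 0 0 0"
}}

```text
clock: 2.45
tcp_pos: [465.1, 183.8, 191.9]
eef_rot: [0.691, 3.063, 0.003]
wrist_force: [-0.0, -0.6, 1.6]
opening: 0.2
```

>>> {"method": "drive_tool", "body": {
  "increments": "0 0 0.002 0 0 0 0;0 0 0.002 0 0 0 0"
}}

```text
clock: 2.62
tcp_pos: [465.7, 184.1, 191.3]
eef_rot: [0.69, 3.065, 0.0]
wrist_force: [-13.3, -4.4, 32.2]
opening: 0.5
```

Pressed to the stop: 32 N, tip at about 9 mm. Now up and clear.

>>> {"method": "drive_tool", "body": {
  "increments": "0 0 -0.02 0 0 0 0;0 0 -0.035 0 0 0 0;0 0 -0.035 0 0 0 0;0 0 -0.03 0 0 0 0;0 0 0 0 0 0 0;0 0 0 0 0 0 0;0 0 0 0 0 0 0;0 0 0 0 0 0 0"
}}

```text
clock: 3.28
tcp_pos: [464.5, 184.8, 313.8]
eef_rot: [-0.688, -3.061, 0.002]
wrist_force: [-0.1, 0.2, -0.8]
opening: 0.2
```

```bash
python3 go.py 463.5 180 250; python3 - <<'E'
from h import *
from bench import robot
w=(130,290,80,260); c=robot.read_camera("side"); np.savez("side1.npz",**c)
g=c["img"][w[2]:w[3],w[0]:w[1],::-1]; cv2.imwrite("pics/b.png",cv2.resize(np.clip(g*2.,0,255).astype(np.uint8),None,fx=3,fy=3))
E
```

```text
3.2833 tcp [464.5 184.8 313.8] F [-0.1  0.2 -0.8] tool shift mm [-1.4 -4.7 63.8] tilt deg [-0.12 -0.21  0.  ] j [ 0.22  0.01  1.94  0.    1.2  -0.91] open 0.2
```

View pics/b.png

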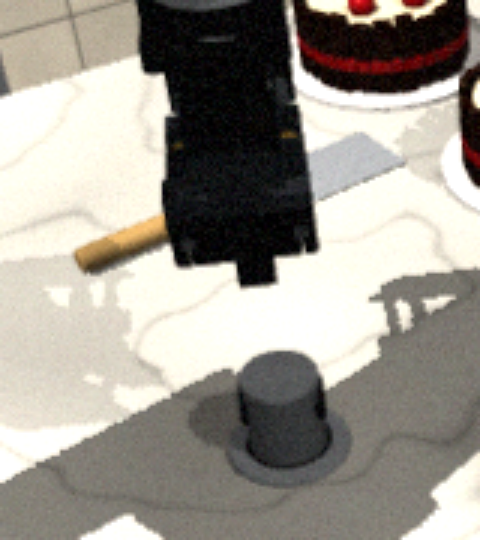

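The side view shows the tower popped up, with the cap at about crop (280,378). The fingers are clear above it. I re-measure the cap at its new height.

```bash
python3 - <<'E'
from h import *
c=dict(np.load("side1.npz"))
ce,P,m=blob(c,(200,250,190,245),56,68); print(ce,len(P),P.mean(0),np.ptp(P,axis=0),ray(c,ce,61))
E
python3 go.py 463.3 179.5 250
```

```text
[222.69191919 205.72222222] 396 [462.02557183 177.2190611   61.08100773] [50.39381775 52.72600563  8.58451452] [461.98273026 177.20344623  61.        ]
3.3333 tcp [464.3 184.8 313.5] F [-0.1  0.1  0.4] tool shift mm [-1.6 -5.1 63.5] tilt deg [-0.15 -0.25 -0.  ] j [ 0.22  0.01  1.94  0.    1.2  -0.91] open 0.4
```

>>> {"method": "drive_tool", "body": {
  "increments": "-0.001 -0.005 0 -0.1 -0.2 0 100;0 0 0 0 0 0 100;0 0 0 0 0 0 100;0 0 0 0 0 0 100;0 0 0 0 0 0 100;0 0 0 0 0 0 100;0 0 0 0 0 0 100;0 0 0 0 0 0 100"
}}

```text
clock: 4.0
tcp_pos: [461.3, 178.7, 307.8]
eef_rot: [-0.688, -3.055, 0.008]
wrist_force: [0.1, -0.0, -1.4]
opening: 45.9
```

```bash
python3 go.py 463.3 179.5 208
```

```text
4.0 tcp [461.3 178.7 307.8] F [ 0.1 -0.  -1.4] tool shift mm [-2.4  2.3 99.8] tilt deg [-0.4  -0.49  0.  ] j [ 0.21  0.01  1.95 -0.    1.2  -0.92] open 45.9
```

>>> {"method": "drive_tool", "body": {
  "increments": "-0.001 0.001 0 -0.4 -0.5 0 100;0 0 0 0 0 0 100;0 0 0 0 0 0 100;0 0 0 0 0 0 100;0 0 0 0 0 0 100;0 0 0 0 0 0 100;0 0 0 0 0 0 100;0 0 0 0 0 0 100"
}}

```text
clock: 4.67
tcp_pos: [462.9, 179.5, 308.3]
eef_rot: [0.689, 3.063, 0.002]
wrist_force: [0.0, 0.2, -0.2]
opening: 85.9
```

```bash
python3 go.py 463.3 179.5 208
```

```text
4.6667 tcp [462.9 179.5 308.3] F [ 0.   0.2 -0.2] tool shift mm [-1.000e-01  0.000e+00  1.003e+02] tilt deg [ 0.09  0.11 -0.  ] j [ 0.21  0.    1.95  0.    1.18 -0.92] open 85.9
```

>>> {"method": "drive_tool", "body": {
  "increments": "0 0 0.015 0 0 0 100;0 0 0.015 0 0 0 100;0 0 0.015 0 0 0 100;0 0 0 0 0 0 100;0 0 0 0 0 0 100"
}}

```text
clock: 5.08
tcp_pos: [464.0, 179.7, 263.5]
eef_rot: [0.688, 3.06, 0.004]
wrist_force: [0.3, -0.1, 0.7]
opening: 87.2
```

```bash
python3 go.py 463.3 179.5 208
```

```text
5.0833 tcp [464.  179.7 263.5] F [ 0.3 -0.1  0.7] tool shift mm [ 0.8 -0.7 55.5] tilt deg [0.21 0.27 0.  ] j [ 0.21  0.07  1.98  0.    1.09 -0.92] open 87.2
```

>>> {"method": "drive_tool", "body": {
  "increments": "0.001 -0.001 0.013 0.2 0.3 0 100;0 0 0.013 0 0 0 100;0 0 0.013 0 0 0 100;0 0 0.012 0 0 0 100;0 0 0 0 0 0 100;0 0 0 0 0 0 100"
}}

```text
clock: 5.58
tcp_pos: [464.1, 179.5, 212.5]
eef_rot: [0.688, 3.062, 0.003]
wrist_force: [0.4, 0.4, -0.6]
opening: 86.5
```

```bash
python3 go.py 463.3 179.5 208
```

```text
5.5833 tcp [464.1 179.5 212.5] F [ 0.4  0.4 -0.6] tool shift mm [ 0.7 -0.4  4.5] tilt deg [ 0.16  0.16 -0.  ] j [ 0.21  0.15  2.    0.    0.98 -0.92] open 86.5
```

Tips are at z≈30, the grasp point at 48, and there is no contact. I close gently.

>>> {"method": "drive_tool", "body": {
  "increments": "0 0 0.002 0 0 0 40;0 0 0 0 0 0 40;0 0 0 0 0 0 40;0 0 0 0 0 0 40;0 0 0 0 0 0 40;0 0 0 0 0 0 40;0 0 0 0 0 0 40;0 0 0 0 0 0 40;0 0 0 0 0 0 40;0 0 0 0 0 0 40;0 0 0 0 0 0 40",
  "newtons": 20
}}

```text
clock: 6.5
tcp_pos: [465.3, 179.3, 213.5]
eef_rot: [0.686, 3.058, 0.004]
wrist_force: [0.1, 0.7, -0.5]
opening: 49.6
```

Gripped at 49.6 mm, which fits the 50 mm cylinder. I pull.

>>> {"method": "drive_tool", "body": {
  "increments": "0 0 -0.005 0 0 0 40;0 0 -0.005 0 0 0 40;0 0 -0.005 0 0 0 40;0 0 -0.005 0 0 0 40;0 0 -0.005 0 0 0 40;0 0 -0.005 0 0 0 40;0 0 -0.005 0 0 0 40;0 0 -0.005 0 0 0 40;0 0 0 0 0 0 40"
}}

```text
clock: 7.25
tcp_pos: [465.1, 179.3, 258.1]
eef_rot: [0.686, 3.057, 0.004]
wrist_force: [-1.2, 0.0, 0.4]
opening: 49.3
```

>>> {"method": "drive_tool", "body": {
  "increments": "0 0 -0.004 0 0 0 40;0 0 -0.003 0 0 0 40;0 0 -0.002 0 0 0 40;0 0 0 0 0 0 40;0 0 0 0 0 0 40"
}}

```text
clock: 7.67
tcp_pos: [464.9, 179.3, 267.9]
eef_rot: [0.685, 3.056, 0.004]
wrist_force: [1.1, -0.5, -3.1]
opening: 49.6
```

```bash
python3 go.py 463.3 179.5 208;  python3 - <<'E'
from h import *
from bench import robot
w=(130,290,80,260); c=robot.read_camera("side")
g=c["img"][w[2]:w[3],w[0]:w[1],::-1]; cv2.imwrite("pics/c.png",cv2.resize(np.clip(g*2.,0,255).astype(np.uint8),None,fx=3,fy=3))
E
```

```text
7.6667 tcp [464.9 179.3 267.9] F [ 1.1 -0.5 -3.1] tool shift mm [ 2.1 -0.8 59.9] tilt deg [0.28 0.48 0.  ] j [ 0.21  0.06  1.98 -0.    1.09 -0.92] open 49.6
```

View pics/c.png

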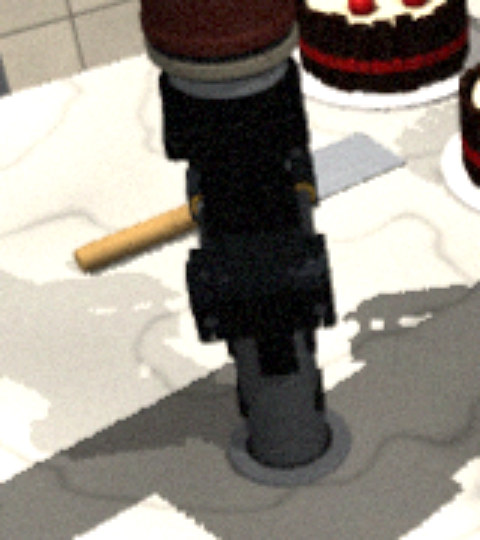

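The tower is raised with the gripper: about 54 of 55 mm, and the body is visible below the fingers down to the collar at crop (290,450). I let go.

>>> {"method": "drive_tool", "body": {
  "increments": "0 0 0 0 0 0 100;0 0 0 0 0 0 100;0 0 0 0 0 0 100;0 0 0 0 0 0 100;0 0 0 0 0 0 100;0 0 0 0 0 0 100;0 0 0 0 0 0 100;0 0 0 0 0 0 100;0 0 0 0 0 0 100;0 0 0 0 0 0 100"
}}

```text
clock: 8.55
tcp_pos: [464.8, 179.5, 268.5]
eef_rot: [0.686, 3.057, 0.005]
wrist_force: [-0.7, -0.2, 0.1]
opening: 86.7
```

```bash
python3 go.py 463.3 179.5 268
```

```text
8.55 tcp [464.8 179.5 268.5] F [-0.7 -0.2  0.1] tool shift mm [ 1.4 -0.7  0.5] tilt deg [0.28 0.41 0.  ] j [ 0.21  0.06  1.98 -0.    1.1  -0.92] open 86.7
```

>>> {"method": "drive_tool", "body": {
  "increments": "0 0 -0.015 0 0 0 100;0 0 -0.02 0 0 0 100;0 0 -0.02 0 0 0 100;0 0 -0.02 0 0 0 100;0 0 -0.02 0 0 0 100;0 0 -0.015 0 0 0 100;0 0 0 0 0 0 100;0 0 0 0 0 0 100;0 0 0 0 0 0 100"
}}

```text
clock: 9.3
tcp_pos: [462.9, 179.1, 380.9]
eef_rot: [0.687, 3.061, 0.002]
wrist_force: [-1.2, -0.4, 0.5]
opening: 86.9
```

```bash
python3 go.py 463.3 179.5 268;  python3 - <<'E'
from h import *
from bench import robot
w=(130,430,40,320); c=robot.read_camera("side")
g=c["img"][w[2]:w[3],w[0]:w[1],::-1]; cv2.imwrite("pics/d.png",cv2.resize(np.clip(g*2.,0,255).astype(np.uint8),None,fx=2,fy=2))
for win,lo,hi in(((195,255,160,245),106,125),((330,410,250,315),12.5,22)):
    ce,P,m=blob(c,win,lo,hi); print(ce,len(P),np.median(P,axis=0),np.ptp(P,axis=0))
E
```

```text
9.3 tcp [462.9 179.1 380.9] F [-1.2 -0.4  0.5] tool shift mm [  0.2   0.3 112.9] tilt deg [0.13 0.2  0.  ] j [ 0.21 -0.07  1.88 -0.    1.33 -0.92] open 86.9
[218.69361702 183.41489362] 470 [460.5435519  174.08267262 115.34720274] [50.06325679 51.63520526 12.64245513]
[369.74021909 279.33646322] 639 [ 588.22034406 -102.36273465   15.72466073] [64.01912409 63.6301799   7.73765387]
```

View pics/d.png

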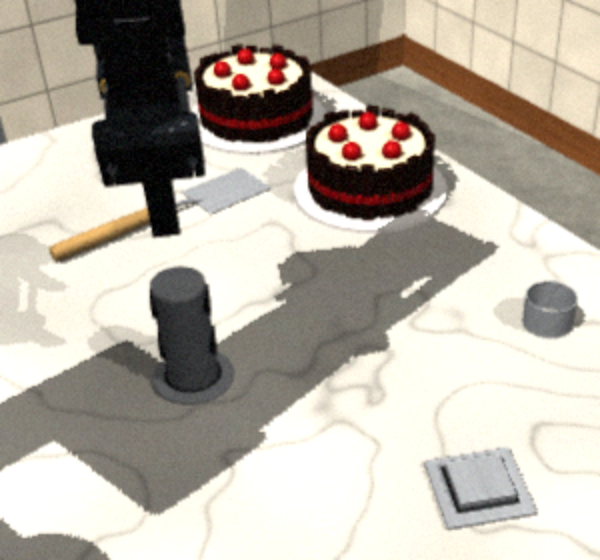

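The round tower stands at full height with its cap at about 115 mm (joint about 0.099; crop (180,283)). The fingers are clear above it. The square cap is still at 15.7 mm, so it is shut.

```bash
python3 -c "
from bench import robot
print(robot.hand_in())"
```

```text
the job is handed in; nothing more can be done
None
```

The round tower is raised and let go, the square tower is still shut, and the job is handed in at about 9.4 s of the 42 s allowed.

- **Press:** I pressed the round cap to its stop with the shut fingers. The force readings were uneven on the way (21 N, then 1.6 N, then 32 N), but the catch let go.
- **Pop-up:** the tower sprang up by itself to a cap height of about 61 mm. The fingers were clear above it for more than 0.2 s.
- **Pull:** I gripped it by its sides (49.6 mm measured, 50 mm given), pulled it up about 54 mm, opened the fingers and moved away upward.

The last checks, from the side camera and the robot state:
- **Round tower:** the cap is at about 115 mm, so the joint is at about 0.099 m against the 0.085 m needed.
- **Square tower:** the cap is at 15.7 mm, unchanged from the start.
- **Gripper:** the fingertips are about 80 mm above the cap. The wrist force still reads about 1 N, which I take as sensor noise.

The two cameras disagreed by about 2–3 mm on the towers' positions, so I used the mean. No check failed.

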